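Clamp the magnifier in its bench stand

TASK

Set up the magnifier for hands-free proofreading: push its steel shank into the open collet of the green stand until it is fully home against the stop inside, with the lens lying level over the cards, and only then swing the red-knobbed lever all the way down to clamp it. Let go of everything and leave the other things on the table where they are.

Things in the scene. Friction and masses are not known exactly. Their poses are not given: they have to be found in the camera images.
- magnifier: Loose magnifier lying flat, 200 mm long, 0.18 kg, balanced at its grip. In line on an axis 12 mm above the underside: brass lens housing (84 mm across, 24 thick, centre x -65 mm), black flat-sided grip (x -23 to 23, 22 wide, 24 high), round steel shank (14 diameter, x 23 to 93). Origin: underside, below the grip's middle. x points to the shank end, z up. It starts in either of two places, the brush in the other.
- shank_tip (a point): Centre of the magnifier's free shank end, on the axis (93 mm ahead of magnifier's origin, 12 mm above its underside).
- stand: Green collet stand, fixed: base 100 x 110 x 14 mm, head 40 mm wide, top 90 mm above the table. Origin: centre of its underside. x points level into the bore (the way the shank is pushed), z up. The steel nose with the mouth is flush with the base's front edge (x -50 mm). The lever stands out to the -y side. Flat paper cards, no obstacle, lie before the mouth.
- collet_mouth (a point): Centre of the mouth on the bore axis, 70 mm above the table; axes as the stand's. The level bore is 17 mm wide, chamfered 3 mm at the mouth, and ends at a rigid stop 50 mm inside; with the shank home 20 mm of it still shows and the grip's middle is 43 mm before the mouth. Released unclamped, the magnifier sags up to 0.06 rad but stays in.
- lever (a joint): Collet lever, rad: 0 = level, fully closed (jaw pressed on the shank from above); it starts open, raised 0.9 to 1.3, when the jaw leaves the bore free. A stiff hinge that stays where it is left, about 3 N at the knob. The axis lies along the stand's x; the arm is a 10 x 9 mm bar, 100 mm long.
- lever_knob (a point): Centre of the red ball knob, 24 mm diameter, at the lever's end. With the lever closed it is 100 mm to the stand's -y side of the pivot at the pivot's height; when open it is raised on an arc about the pivot.
- lever_pivot (a point): The point on the lever's hinge axis in the plane of the arm, 100 mm above the table, 45 mm behind the mouth.
- brush: Bystander: brush, about 180 mm long, lying on the table in the place the magnifier does not have. Leave it.
- sauce_jar: Bystander: red jar, 66 mm across, 90 mm high; origin centre of its underside.
- pickle_jar: Bystander: amber jar, 66 mm across, 90 mm high; origin centre of its underside.
- tumbler: Bystander: glass tumbler, 70 mm across, 90 mm high; origin centre of its underside.
- onion: Bystander: onion, 72 mm across, 78 mm high; origin centre of its underside.
- tea_tin: Bystander: green tin, 70 mm across, 110 mm high; origin centre of its underside.
There are look-alikes about, which are no part of the job. Of the things that look like the magnifier, take the one that is nearest to the robot's base at the start.

How it is judged (in metres and radians):
On the way, in this order (a step that is already met when the one before it is completed fails the run):
1. the shank is fully home in the collet while the lever is still open (x of shank_tip in the frame of collet_mouth above 0.046 m and y of shank_tip in the frame of collet_mouth between -0.004 and 0.004 m and z of shank_tip in the frame of collet_mouth between -0.004 and 0.004 m and angle between the x axis of magnifier and the x axis of stand, either way round below 0.12 rad and angle between magnifier's own z axis and vertical below 0.2 rad and value of joint lever above 0.6 rad), for 0.1 s.
2. the lever is closed on the shank (x of shank_tip in the frame of collet_mouth above 0.046 m and y of shank_tip in the frame of collet_mouth between -0.004 and 0.004 m and z of shank_tip in the frame of collet_mouth between -0.004 and 0.004 m and angle between the x axis of magnifier and the x axis of stand, either way round below 0.12 rad and angle between magnifier's own z axis and vertical below 0.2 rad and value of joint lever below 0.1 rad), for 0.2 s.
At the end, for the whole second after the job is handed in: The shank's end is in the bore within 4 mm of the stop and within 4 mm of the bore axis each way, the magnifier's axis within 0.12 rad of the bore and its lens within 0.2 rad of level, the lever is down within 0.1 rad of closed, the magnifier is at rest and everything is released (all of step 2 and linear speed of magnifier below 0.01 m/s); the robot touches nothing.
It fails at once if a bystander is shifted more than 30 mm (distance of any of brush, sauce_jar, pickle_jar, tumbler, onion, tea_tin from where it was at the start of the episode above 0.03 m).
It fails at once if a jar, the tumbler, the onion or the tin is tipped over (angle between any of sauce_jar, pickle_jar, tumbler, onion, tea_tin's own z axis and vertical above 0.5 rad).
It also fails if it takes over 67 s, if anything falls off the work surface, if the arm or the gripper's body presses on something with over 40 N, if the wrist force passes 120 N, or if a joint passes its speed limit or range.

ROBOT

A 6-joint arm with a two-finger parallel gripper is mounted at the origin on the work surface. World frame = base frame: x ahead of the robot, y to its left, z up, the work surface at z = 0. Lengths are in mm, angles in rad, forces in N, time in s.
With the tool pointing down it reaches from about 275 to 825 mm from the base axis. Payload 5.2 kg.
Tool frame: the origin (TCP) lies at the very end of the fingers, on their centre line; the grasp point (between the pads) lies 19 mm behind it; z points along the fingers, y is the line along which they close (so a half turn about z gives the same grasp; the last joint's range is limited). The gripper opens to 93 mm and grips with 3 to 60 N. Pads are 15 mm wide; open, the fingers measure 128 mm over their backs; the gripper's body (75 mm by 188 mm) begins 65 mm behind the grasp point.
Start: joints at [-1.53, 0.259, 1.535, -0, 1.348, -0.203], TCP at [132.787, -533.735, 218.653] pointing down, gripper open.
Joint ranges: [-3.14, 3.14], [-0.91, 2.08], [0.19, 2.58], [-1.22, 4.36], [0.22, 2.71], [-3.12, 3.12]. Speed limits (rad/s): [2.57, 2.57, 3.14, 3.14, 3.14, 3.14].

INTERFACE

Orientations are given as [roll, pitch, yaw] about the fixed x, y, z axes, in that order (R = Rz(yaw) Ry(pitch) Rx(roll)).
In Python, from bench import robot gives the robot as it stands. The module is installed in compiled form; this text tells all that it offers. Calls block until the motion is done:
- robot.move_ptp(position, orientation): joint-space move of the TCP to a pose.
- robot.move_linear(position, ori=None, speed=150, f_stop=None): straight line of the TCP; ori=None keeps the orientation; speed is the mean speed in mm/s. With f_stop (N) it stops when the force on the tool has changed by that much, and returns True; else False.
- robot.move_j(angles): joint-space move.
- robot.move_gripper(opening): opening from 0.0 (shut) to 1.0 (fully open); the grip force is fixed at half the most; returns when the fingers have stopped.
- robot.sleep(seconds).
- robot.inverse_kinematics(position, orientation): joint angles nearest the present ones, or None.
- robot.get_image(name): name is "scene" or "top" or "wrist"; returns a dict with "img" (384x512x3 uint8, blue, green, red), "fovy" (degrees; the focal length in pixels is half the picture's height over the tangent of half this angle, whatever the lens; pixels are square), "cx", "cy" (the principal point, pixels), "eye" and "orientation" of the camera in the world. Camera axes: x right, y down, z forward; pixel columns grow to the right and rows downward; lengths in mm; the calibration is good to about 2 mm. A picture is of the moment at which its call begins. There is no depth.
A pose or a line that the arm cannot do raises robot.MotionError and nothing moves.
- robot.hand_in(): hands the job in; it is judged then, once.
Readings, each from a call of its own:
- robot.current_t(): time.
- robot.current_qpos(): joint angles.
- robot.current_joint_vel(): joint speeds.
- robot.current_joint_efforts(): joint torques, N m.
- robot.current_tcp_pos(): TCP position.
- robot.current_eef_rot(): TCP orientation.
- robot.current_contact_force(): force on the tool from outside, world axes, zero at the start.
- robot.current_ft_torque(): the same for the moment, N m.
- robot.current_gripper_width(): opening from 0.0 (shut) to 1.0 (fully open).
- robot.current_finger_force(): force on a finger pad.
Only numpy, scipy, OpenCV 4.12 (cv2) and the standard library are available. Lean on these libraries where they do the work, as an engineer would, in place of code of your own. Each camera call takes 0.05 s, during which the arm holds its last target. There are 200 camera calls.

## Working session

There is one attempt and no reset: what is moved stays moved. The work goes in short steps, each a Python script; the robot and the scene stay as the last script left them, time stands still between calls to the robot, and variables do not carry over. Pictures are saved under pics/ and viewed, at most 10 in all, crops included, and the job is handed in when it is done.

```bash
mkdir -p pics; cat > h.py <<'E'
import numpy as np, cv2
from bench import robot
from scipy.spatial.transform import Rotation as R
def cam(n,save=None):
    d=robot.get_image(n)
    if save: cv2.imwrite('pics/'+save,d['img'])
    return d
def mat(o):
    o=np.array(o,float)
    return o if o.shape==(3,3) else R.from_euler('xyz',o).as_matrix()
def ray(d,uv):
    f=d['img'].shape[0]/2/np.tan(np.radians(d['fovy'])/2)
    v=np.array([(uv[0]-d['cx'])/f,(uv[1]-d['cy'])/f,1])
    return np.array(d['eye'],float),mat(d['orientation'])@v
def onplane(d,uv,z):
    e,v=ray(d,uv); return e+v*(z-e[2])/v[2]
def proj(d,p):
    f=d['img'].shape[0]/2/np.tan(np.radians(d['fovy'])/2)
    c=mat(d['orientation']).T@(np.array(p,float)-np.array(d['eye']))
    return np.array([d['cx']+f*c[0]/c[2],d['cy']+f*c[1]/c[2]])
def two(d1,u1,d2,u2):
    e1,v1=ray(d1,u1);e2,v2=ray(d2,u2)
    s=np.linalg.lstsq(np.stack([v1,-v2],1),e2-e1,rcond=None)[0]
    a,b=e1+s[0]*v1,e2+s[1]*v2
    return (a+b)/2,np.linalg.norm(a-b)
E
python3 - <<'E'
from h import *
import pickle
ds={}
for n in('scene','top'):
    d=cam(n,n+'0.png'); ds[n]=d
    print(n,d['fovy'],d['cx'],d['cy'],d['eye'],d['orientation'])
pickle.dump(ds,open('d0.pkl','wb'))
print(robot.current_t(), robot.current_eef_rot())
E
```

```text
scene 56.47716960548434 252.6184398158848 189.1060078805068 [918.65844837 511.6474766  844.24879944] [-2.36797467  0.01913233  2.59960774]
top 46.895761279346914 257.59770289224787 192.35076537112167 [ 438.01718213 -139.26856335 1440.24014294] [-3.04473439 -0.01959423 -1.5502044 ]
0.1 [-3.13997746e+00 -3.11510249e-04  2.43809918e-01]
```

View pics/top0.png

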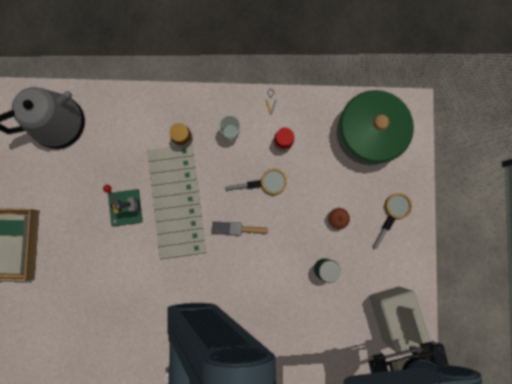

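View pics/scene0.png

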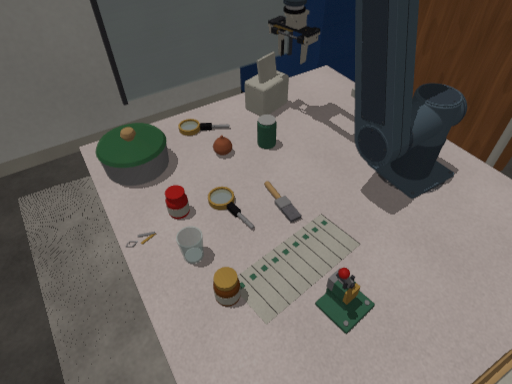

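Top view: two magnifiers, lens at (273,182) and (398,206). The stand is at (125,208) with the knob at (107,188), the cards lie to the right of it, and the brush is at (240,229). I'll measure with masks next.

```bash
python3 - <<'E'
from h import *
import pickle
ds=pickle.load(open('d0.pkl','rb'));t=ds['top'];s=ds['scene']
for n,uv,z in [('lensA',(273,182),24),('lensB',(398,206),24),('shA',(228,188),12),('stand',(125,208),14),('brush',(240,229),10),('tumbler',(229,124),90),('sauce',(285,137),90),('pickle',(180,132),90),('onion',(339,217),60),('tin',(328,270),110)]:
    print(n,onplane(t,uv,z).round())
img=t['img'];c=cv2.resize(img[165:250,95:300],None,fx=3.9,fy=3.9,interpolation=cv2.INTER_CUBIC)
c2=cv2.resize(s['img'][240:335,300:400],None,fx=4,fy=4,interpolation=cv2.INTER_CUBIC)
c3=cv2.resize(s['img'][175:240,195:300],None,fx=3.8,fy=3.8,interpolation=cv2.INTER_CUBIC)
W=np.zeros((600,800,3),np.uint8)
c=cv2.resize(img[165:250,95:300],(800,332)) if 0 else c
W=np.zeros((332+0,800,3),np.uint8);h,w=c.shape[:2];W[:h,:min(w,800)]=c[:332,:800]
cv2.imwrite('pics/crop1.png',W)
V=np.zeros((400,800,3),np.uint8);V[:c2.shape[0],:400]=c2;V[:c3.shape[0],400:400+c3.shape[1]]=c3[:,:400]
cv2.imwrite('pics/crop2.png',V)
E
```

```text
lensA [ 611. -213.   24.]
lensB [ 542. -618.   24.]
shA [589. -68.  12.]
stand [517. 260.  14.]
brush [ 458. -110.   10.]
tumbler [781. -70.  90.]
sauce [ 744. -245.   90.]
pickle [752.  81.  90.]
onion [ 501. -420.   60.]
tin [ 340. -377.  110.]
```

View pics/crop1.png

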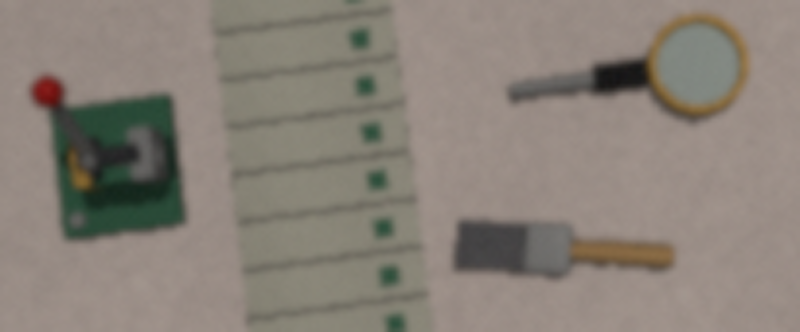

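View pics/crop2.png

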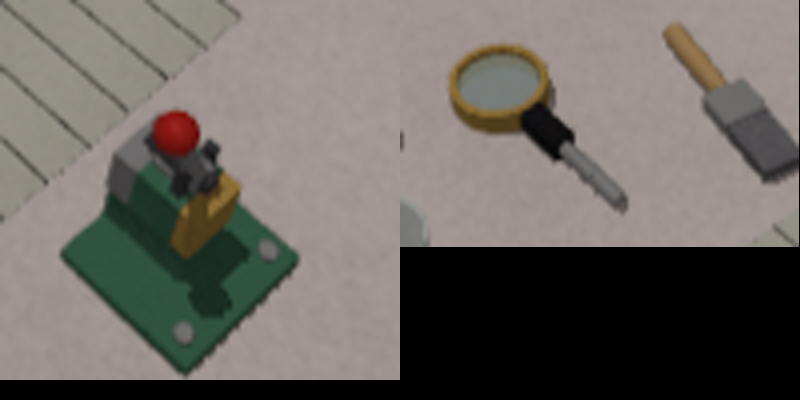

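The magnifier nearest the base is A, with its grip near (600,-150). The stand's mouth faces -y. I'll measure both from the top view now, then take closer wrist views.

```bash
python3 - <<'E'
from h import *
import pickle
ds=pickle.load(open('d0.pkl','rb'));t=ds['top'];s=ds['scene']
def big(m,roi):
    k=np.zeros_like(m);x0,y0,x1,y1=roi;k[y0:y1,x0:x1]=m[y0:y1,x0:x1]
    c=max(cv2.findContours(k,0,1)[0],key=cv2.contourArea);return c
H=cv2.cvtColor(t['img'],cv2.COLOR_BGR2HSV)
g=cv2.inRange(H,(45,70,20),(90,255,255))
c=big(g,(98,180,150,235));r=cv2.minAreaRect(c);P=[onplane(t,p,14)for p in cv2.boxPoints(r)]
print('base',np.round(P,1).tolist(),'ctr',np.mean(P,0).round(1),[np.linalg.norm(P[i]-P[i-1]).round(1)for i in range(2)])
for i in range(2): v=P[i]-P[i-1];print('edge ang',np.degrees(np.arctan2(v[1],v[0])))
br=cv2.inRange(H,(12,90,60),(28,255,255))
c=big(br,(255,165,300,200));e,rad=cv2.minEnclosingCircle(c);L=onplane(t,e,20);print('lens',L,rad)
bk=cv2.inRange(H,(0,0,0),(180,255,50))
c=big(bk,(240,175,266,195));m=cv2.moments(c);G=onplane(t,(m['m10']/m['m00'],m['m01']/m['m00']),18);print('grip',G,cv2.minAreaRect(c))
v=G-L;print('ang',np.degrees(np.arctan2(v[1],v[0])),np.linalg.norm(v[:2]))
def red(d,roi):
    h=cv2.cvtColor(d['img'],cv2.COLOR_BGR2HSV);m=cv2.inRange(h,(0,150,60),(8,255,255))|cv2.inRange(h,(172,150,60),(180,255,255))
    return cv2.minEnclosingCircle(big(m,roi))
a=red(t,(98,178,120,200));b=red(s,(330,260,360,285));print(a,b);print('knob',two(t,a[0],s,b[0]))
q=robot.current_qpos()
for y in(1.72,-1.42):print(y,robot.inverse_kinematics([G[0],G[1],200],[np.pi,0,y]),robot.inverse_kinematics([520,230,260],[np.pi,0,y]))
E
```

```text
base [[519.4, 305.6, 14.0], [524.8, 213.2, 14.0], [469.6, 208.6, 14.0], [464.2, 300.7, 14.0]] ctr [494.5 257.   14. ] [np.float64(55.4), np.float64(92.6)]
edge ang 5.106779960624742
edge ang -86.60839358509602
lens [ 614.682812   -213.99644474   20.        ] 13.213675498962402
grip [ 603.12214225 -151.51154167   18.        ] ((253.77029418945312, 184.1216278076172), (5.425166606903076, 12.329923629760742), 80.53767395019531)
ang 100.48207166742691 63.54535543538628
((107.04545593261719, 188.31817626953125), 3.318596601486206) ((343.5, 273.0), 5.590270042419434)
knob (array([562.76981934, 264.59053305, 185.91685465]), np.float64(1.3893302708029431))
1.72 [-0.42525018  0.39928224  1.38039228  0.          1.36191813 -0.57445385] [ 2.20317405e-01  2.68718994e-01  1.42042198e+00 -4.44089210e-16
  1.45245168e+00  7.11137315e-02]
-1.42 [-4.25250177e-01  3.99282241e-01  1.38039228e+00 -4.44089210e-16
  1.36191813e+00  2.56554615e+00] [ 0.2203174   0.26871899  1.42042198  0.          1.45245168 -3.07207158]
```

```bash
python3 - <<'E'
from h import *
import pickle
o=[np.pi,0,1.73]
robot.move_ptp([530,130,330],o); d=cam('wrist','w1.png')
robot.move_ptp([603,-150,200],o); e=cam('wrist','w2.png')
pickle.dump((d,e),open('d1.pkl','wb'))
for k in(d,e):print(k['eye'],k['orientation'],k['fovy'],k['cx'],k['cy'])
print(robot.current_t())
cv2.imwrite('pics/w12.png',cv2.resize(np.hstack([d['img'],e['img']]),(800,300),interpolation=cv2.INTER_AREA))
E
```

```text
[516.36094325 212.13933029 495.61508552] [ 2.83677351e+00 -4.67286765e-06  1.58099836e-01] 69.51506477422721 254.6988518826843 188.21962259342862
[589.12305683 -66.12721741 366.68767227] [ 2.83690939e+00 -1.58232848e-03  1.60284875e-01] 69.51506477422721 254.6988518826843 188.21962259342862
4.1667
```

View pics/w12.png

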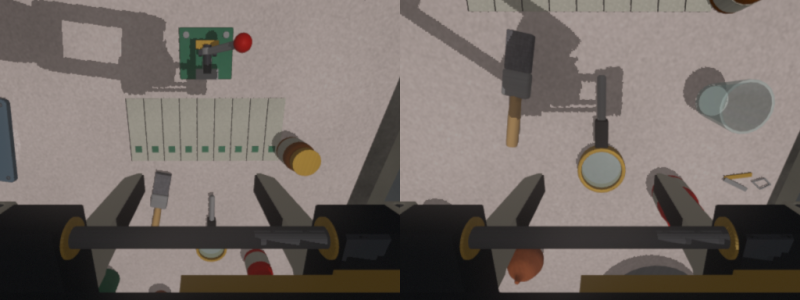

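Wrist views (full-resolution pixels): the stand is at about (263,67) with the knob at (311,54). In the second view the magnifier lens is at (257,216) and the shank tip at (258,96), and the shadow makes the shank hard to see. I'll get exact numbers from masks.

```bash
python3 - <<'E'
from h import *
import pickle
d,e=pickle.load(open('d1.pkl','rb'))
def pts(m,roi):
    x0,y0,x1,y1=roi;k=np.zeros_like(m);k[y0:y1,x0:x1]=m[y0:y1,x0:x1];return cv2.findNonZero(k)
H=cv2.cvtColor(d['img'],cv2.COLOR_BGR2HSV)
g=pts(cv2.inRange(H,(45,80,15),(90,255,255)),(222,25,302,108))
hull=cv2.convexHull(g)
W=np.array([onplane(d,p[0],14)[:2] for p in hull],np.float32)
r=cv2.minAreaRect(W);print('base',r,len(g));print(cv2.boxPoints(r))
h=H;m=cv2.inRange(h,(0,150,60),(8,255,255))|cv2.inRange(h,(172,150,60),(180,255,255))
k=pts(m,(290,35,330,75));ck=cv2.minEnclosingCircle(k);print('knob',ck, onplane(d,ck[0],186))
H=cv2.cvtColor(e['img'],cv2.COLOR_BGR2HSV)
l=pts(cv2.inRange(H,(12,80,60),(30,255,255)),(215,180,300,250));W=np.array([onplane(e,p[0],20)[:2] for p in l],np.float32)
L,rad=cv2.minEnclosingCircle(W);print('lens',L,rad)
b=pts(cv2.inRange(H,(0,0,0),(180,255,40)),(240,145,275,192));W=np.array([onplane(e,p[0],22)[:2] for p in b],np.float32)
r=cv2.minAreaRect(W);print('grip',r,W.mean(0));G=np.array(r[0])
v=G-L;print(np.degrees(np.arctan2(v[1],v[0])),np.linalg.norm(v))
cv2.imwrite('pics/c3.png',np.hstack([cv2.resize(d['img'][20:115,215:330],(460,380),interpolation=cv2.INTER_CUBIC),cv2.resize(e['img'][85:255,210:305],(212,380),interpolation=cv2.INTER_CUBIC)]))
E
```

```text
base ((522.1389770507812, 262.9525146484375), (105.6107406616211, 94.84899139404297), 9.058506965637207) 2266
[[462.5255  301.47168]
 [477.45886 207.80566]
 [581.75244 224.43335]
 [566.8191  318.09937]]
knob ((310.6901550292969, 54.18309783935547), 12.379777908325195) [565.46417036 266.16515105 186.        ]
lens (617.1730346679688, -213.29298400878906) 44.587196350097656
grip ((611.307861328125, -126.67033386230469), (0.0, 0.0), 0.0) [ 611.30786  -126.670334]
93.87355429552048 86.82098695998937
```

View pics/c3.png

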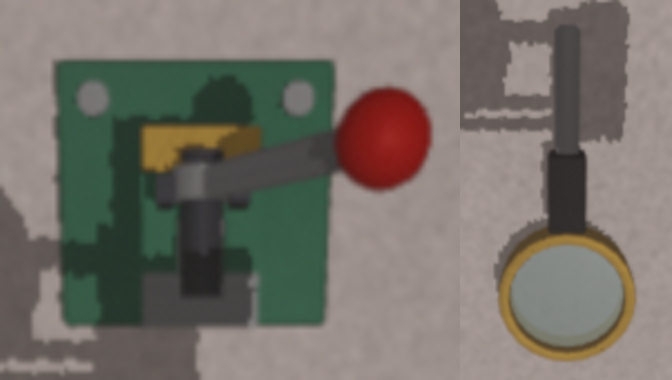

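```bash
python3 - <<'E'
from h import *
import pickle
d,e=pickle.load(open('d1.pkl','rb'))
H=cv2.cvtColor(e['img'],cv2.COLOR_BGR2HSV)
V=H[:,:,2].astype(int)
print('rows', {r:V[r,244:276].tolist() for r in (110,130,160,175)})
print('col', V[90:200:1,258].tolist())
tip=onplane(e,(258.4,97.1),17);g=onplane(e,(258.6,170.5),24);print('tip',tip,'grip',g)
for a,b in [((250.75,101),90),((278.75,101),90)]:print('nose',onplane(d,a,b))
c=np.array([522.1,263]);a=np.radians(99.06);ux=np.array([np.cos(a),np.sin(a)]);print('mouth',c-50*ux,'pivot',c-5*ux)
D=cv2.cvtColor(d['img'],cv2.COLOR_BGR2HSV)
print('frontrow col 240',D[92:112,240].tolist())
for r in (40,90):print(r,[(x,D[r,x].tolist()) for x in list(range(226,236))+list(range(294,302))])
E
```

```text
rows {110: [160, 159, 158, 158, 158, 154, 121, 99, 81, 71, 70, 71, 73, 74, 75, 74, 74, 73, 72, 79, 94, 101, 103, 105, 104, 104, 102, 102, 102, 102, 102, 102], 130: [102, 101, 101, 101, 103, 103, 104, 101, 85, 73, 70, 71, 71, 73, 74, 74, 72, 71, 72, 81, 94, 97, 99, 101, 101, 100, 100, 100, 101, 101, 101, 101], 160: [154, 152, 120, 103, 99, 70, 51, 47, 48, 48, 49, 47, 49, 49, 50, 48, 49, 50, 49, 51, 50, 52, 87, 143, 156, 157, 157, 157, 158, 159, 159, 160], 175: [156, 157, 154, 122, 100, 71, 51, 48, 49, 49, 49, 49, 50, 50, 50, 50, 50, 50, 50, 51, 50, 56, 100, 145, 156, 158, 160, 159, 158, 157, 158, 160]}
col [99, 99, 99, 100, 100, 95, 82, 75, 75, 76, 76, 76, 75, 75, 75, 76, 75, 75, 75, 74, 75, 75, 75, 74, 75, 75, 75, 75, 74, 75, 74, 74, 75, 75, 75, 74, 74, 73, 73, 74, 74, 74, 74, 74, 75, 74, 73, 73, 73, 74, 74, 74, 74, 74, 74, 74, 73, 73, 73, 74, 73, 74, 73, 67, 51, 44, 47, 47, 49, 49, 50, 49, 50, 49, 49, 49, 49, 49, 50, 50, 49, 50, 50, 49, 49, 50, 50, 50, 50, 50, 50, 50, 50, 50, 50, 50, 51, 51, 55, 84, 129, 154, 154, 150, 141, 138, 139, 139, 140, 139]
tip [593.30490676 -60.6856409   17
[... 585 characters left out ...]
229, [64, 47, 81]), (230, [72, 90, 85]), (231, [73, 90, 88]), (232, [73, 92, 89]), (233, [73, 95, 89]), (234, [74, 90, 88]), (235, [71, 68, 90]), (294, [74, 100, 89]), (295, [74, 101, 88]), (296, [73, 99, 88]), (297, [72, 96, 85]), (298, [60, 33, 94]), (299, [9, 25, 145]), (300, [8, 26, 158]), (301, [9, 27, 159])]
90 [(226, [8, 26, 157]), (227, [8, 26, 157]), (228, [8, 26, 157]), (229, [9, 27, 152]), (230, [33, 23, 100]), (231, [71, 81, 85]), (232, [73, 96, 88]), (233, [73, 99, 88]), (234, [74, 97, 87]), (235, [73, 97, 87]), (294, [73, 100, 92]), (295, [73, 89, 89]), (296, [55, 29, 98]), (297, [13, 25, 142]), (298, [8, 26, 157]), (299, [8, 26, 159]), (300, [9, 27, 158]), (301, [9, 28, 156])]
```

Measured: magnifier origin about (607,-148), yaw 99.2°; mouth about (530.2,213.5), yaw 99.06°. Sizes match: nose 39 mm for 40, lens to tip 156 mm for 158. Now I'll grasp the magnifier and take it to the pre-insert point.

```bash
python3 - <<'E'
from h import *
o=[np.pi,0,1.731];os=[np.pi,0,1.729]
robot.move_ptp([607,-148,60],o)
robot.move_linear([607,-148,4],speed=80)
robot.move_gripper(0.0);print('w',robot.current_gripper_width()*93,robot.current_finger_force())
robot.move_linear([607,-148,120],speed=120)
u=np.array([np.cos(1.729-0*np.pi),np.sin(1.729)]);u=np.array([np.cos(np.radians(99.06)),np.sin(np.radians(99.06))])
p=np.array([530.2,213.5])-123*u
robot.move_ptp([*p,120],os);robot.move_linear([*p,62],speed=120)
d=cam('wrist','w3.png');s=cam('scene','s3.png')
print(robot.current_tcp_pos(),robot.current_eef_rot(),robot.current_t(),robot.current_contact_force(),robot.current_ft_torque())
V=np.zeros((384,800,3),np.uint8)
V[:,:400]=d['img'][:,60:460];V[:,400:]=cv2.resize(s['img'][180:320,240:386],(400,384),interpolation=cv2.INTER_CUBIC)
cv2.imwrite('pics/v3.png',V)
import pickle;pickle.dump((d,s),open('d3.pkl','wb'))
E
```

```text
w 21.976309953518562 29.99983459711075
[550.59943546  91.64284055  62.95061515] [3.13969540e+00 4.19507243e-04 1.72847269e+00] 9.5583 [-0.77002909 -0.26410663 -2.00721933] [-0.00320221 -0.16522295  0.05362908]
```

View pics/v3.png

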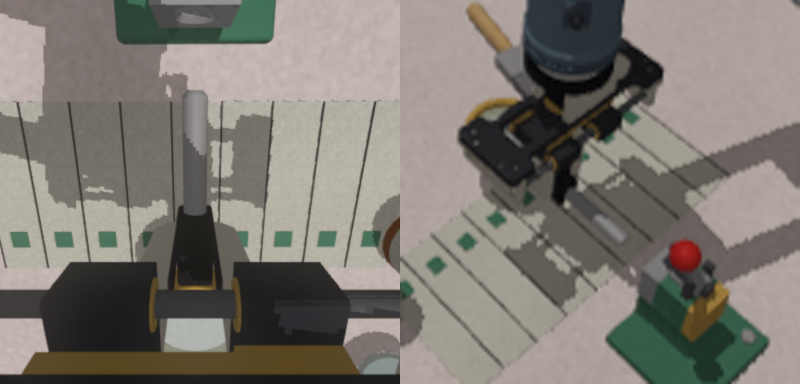

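The grip held at 22 mm. In the wrist view the tip is at about (254.5,92) and the nose front edge is centred at about (258,28). I'll check that against projections before inserting.

```bash
python3 - <<'E'
from h import *
import pickle
d,s=pickle.load(open('d3.pkl','rb'))
t=np.array(robot.current_tcp_pos());print(t,robot.current_eef_rot())
u=np.array([np.cos(1.7285),np.sin(1.7285),0]);n=np.array([-u[1],u[0],0])
tip=t+93*u+[0,0,8];m=np.array([530.2,213.5,70])
print('tip',tip,proj(d,tip),'mouth',proj(d,m),'nose top L/R',proj(d,m+20*n+[0,0,20]),proj(d,m-20*n+[0,0,20]))
V=cv2.cvtColor(d['img'],cv2.COLOR_BGR2HSV)
for r in(8,14,20,110): print(r,[x.tolist() for x in V[r,212:308:2,(1 if r<30 else 2)]])
E
```

```text
[550.59943546  91.64284055  62.95061515] [3.13969540e+00 4.19507243e-04 1.72847269e+00]
tip [535.99371179 183.48875955  70.95061515] [256.60754516  83.117729  ] mouth [254.68953462  18.22499979] nose top L/R [208.51145765   5.01481696] [300.92220936   5.00124814]
8 [7, 7, 10, 7, 7, 7, 7, 7, 7, 7, 7, 7, 7, 6, 6, 6, 9, 9, 9, 6, 6, 9, 3, 6, 6, 6, 6, 6, 3, 10, 3, 6, 3, 6, 6, 3, 3, 3, 9, 6, 6, 3, 6, 12, 98, 104, 104, 105]
14 [80, 7, 7, 7, 7, 10, 7, 7, 7, 7, 7, 10, 9, 10, 9, 8, 6, 8, 6, 7, 7, 8, 6, 3, 6, 6, 9, 6, 6, 8, 6, 6, 9, 6, 6, 3, 9, 6, 6, 6, 6, 6, 63, 103, 102, 105, 103, 104]
20 [93, 90, 28, 10, 10, 10, 10, 10, 7, 7, 10, 7, 6, 8, 7, 8, 8, 8, 6, 6, 8, 8, 6, 6, 8, 9, 6, 7, 7, 5, 5, 6, 9, 9, 6, 6, 6, 6, 6, 9, 6, 90, 105, 102, 103, 103, 104, 103]
110 [115, 116, 113, 114, 115, 115, 116, 117, 118, 76, 101, 115, 112, 112, 116, 96, 106, 116, 127, 135, 141, 150, 152, 149, 148, 142, 135, 126, 171, 180, 179, 181, 181, 183, 127, 110, 178, 177, 176, 180, 177, 178, 179, 176, 179, 180, 180, 182]
```

```bash
python3 - <<'E'
import cv2,numpy as np
i=cv2.imread('pics/w3.png');j=cv2.imread('pics/s3.png')
a=cv2.resize(i[0:120,190:330],(700,600),interpolation=cv2.INTER_CUBIC)
cv2.imwrite('pics/z3.png',a)
E
```

```text
(no output)
```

View pics/z3.png

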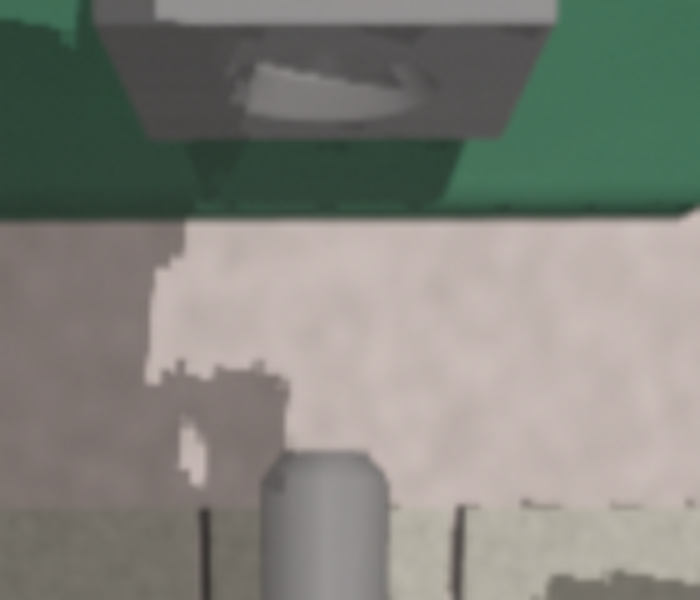

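The crop shows the tip axis at column 254.6 and the mouth centre at (256,18), so the lateral error is about 0.5 mm and the height agrees. I'll shift 0.4 mm and insert under force watch.

```bash
python3 - <<'E'
from h import *
u=np.array([np.cos(np.radians(99.06)),np.sin(np.radians(99.06))])
p=np.array([530.6,213.5])-123*u
robot.move_linear([*p,62],speed=30)
t0=np.array(robot.current_tcp_pos());f0=np.array(robot.current_contact_force())
r=robot.move_linear([*(p+93*u),62],speed=35,f_stop=9)
t=np.array(robot.current_tcp_pos());print(r,t-t0,(t-t0)[:2]@u,np.array(robot.current_contact_force())-f0,robot.current_ft_torque(),robot.current_gripper_width()*93,robot.current_t())
E
```

```text
True [-13.75105066  82.39135938  -1.02316966] 83.52880308983457 [ 1.22979708 -1.62454868  0.06634985] [-0.22464574 -0.27795603 -0.10654407] 21.57012266252128 11.9333
```

It travelled 83.5 mm against about 83 expected, so it should be at the stop. I'll confirm with a firm push, then release and look.

```bash
python3 - <<'E'
from h import *
u=np.array([np.cos(np.radians(99.06)),np.sin(np.radians(99.06)),0])
t0=np.array(robot.current_tcp_pos())
r=robot.move_linear(t0+6*u,speed=15,f_stop=12)
t=np.array(robot.current_tcp_pos());print(r,(t-t0),(t-t0)@u,robot.current_contact_force(),t)
robot.sleep(.3)
d=cam('wrist','w4.png')
robot.move_gripper(0.6);robot.sleep(.3)
e=cam('wrist','w5.png')
t=np.array(robot.current_tcp_pos())
robot.move_linear([t[0],t[1],200],speed=120)
s=cam('scene','s5.png');k=cam('wrist','w6.png')
import pickle;pickle.dump((d,e,s,k),open('d5.pkl','wb'))
V=np.zeros((400,800,3),np.uint8)
V[:384,:400]=cv2.resize(k['img'],(400,384)) if 0 else k['img'][:,60:460];V[:,400:]=cv2.resize(s['img'][220:340,270:390],(400,400),interpolation=cv2.INTER_CUBIC)
cv2.imwrite('pics/v5.png',V);print(robot.current_t())
E
```

```text
True [-0.09273959 -0.06769452 -0.50374682] -0.052246384797656094 [ 0.38686884 -1.70963354 -0.99155217] [536.51274806 174.39954813  61.0768528 ]
15.0667
```

View pics/v5.png

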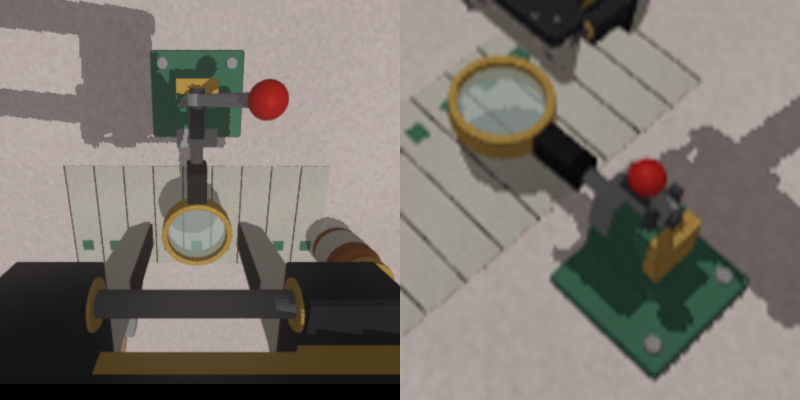

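The magnifier sits in the collet unsupported: lens at (257,235), grip front edge at about row 163, full-resolution columns. I'll check the insertion depth from the lens and grip positions.

```bash
python3 - <<'E'
from h import *
import pickle
d,e,s,k=pickle.load(open('d5.pkl','rb'))
H=cv2.cvtColor(k['img'],cv2.COLOR_BGR2HSV)
m=cv2.inRange(H,(12,80,50),(30,255,255));z=np.zeros_like(m);z[195:268,215:298]=m[195:268,215:298]
W=np.array([onplane(k,p[0],80)[:2] for p in cv2.findNonZero(z)],np.float32);L,r=cv2.minEnclosingCircle(W)
u=np.array([np.cos(np.radians(99.06)),np.sin(np.radians(99.06))]);mo=np.array([530.2,213.5])
print('lens',L,r,'along',(mo-L)@u,'lat',(L-mo)@[-u[1],u[0]])
print('V',H[125:212,257,2].tolist())
for q in (160,162,164,202,204):print(q,(mo-onplane(k,(257,q),82)[:2])@u)
for v in(k,):
  mm=cv2.inRange(H,(0,150,60),(8,255,255))|cv2.inRange(H,(172,150,60),(180,255,255));zz=np.zeros_like(mm);zz[70:130,290:360]=mm[70:130,290:360]
  c=cv2.minEnclosingCircle(cv2.findNonZero(zz));hs=cv2.cvtColor(s['img'],cv2.COLOR_BGR2HSV);ms=cv2.inRange(hs,(0,150,60),(8,255,255))|cv2.inRange(hs,(172,150,60),(180,255,255));zs=np.zeros_like(ms);zs[260:285,330:360]=ms[260:285,330:360]
  c2=cv2.minEnclosingCircle(cv2.findNonZero(zs));print('knob',two(k,c[0],s,c2[0]))
E
```

```text
lens (546.0770874023438, 116.03084564208984) 42.8372688293457 along 98.75327142031962 lat -0.33066510620590767
V [44, 44, 45, 44, 46, 45, 46, 46, 46, 46, 45, 47, 47, 48, 61, 78, 80, 80, 81, 80, 82, 81, 81, 81, 82, 81, 81, 82, 82, 82, 81, 82, 83, 82, 82, 82, 81, 81, 75, 56, 40, 39, 39, 40, 40, 40, 40, 40, 41, 44, 50, 50, 50, 51, 50, 50, 50, 50, 51, 51, 50, 50, 51, 50, 50, 50, 50, 50, 50, 50, 49, 50, 49, 50, 50, 49, 49, 51, 60, 103, 151, 174, 173, 166, 154, 145, 149]
160 14.412021989074866
162 16.52775574057834
164 18.653057860142198
202 60.94199276323842
204 63.2731524596325
knob (array([565.13224188, 265.46470024, 188.84490301]), np.float64(0.46787045196546423))
```

Grip front about 19 mm before the mouth (20 expected) and centred within 0.4 mm, so the shank is home. The lever is at about 1.1 rad. I'll swing it down along its arc with the fingers closed.

```bash
python3 - <<'E'
from h import *
import pickle
a=np.radians(99.06);u=np.array([np.cos(a),np.sin(a),0]);w=np.array([u[1],-u[0],0])
pv=np.array([530.2,213.5,0])+45*u;o=[np.pi,0,1.729]
P=lambda th,dz:pv+100*np.cos(th)*w+[0,0,100+100*np.sin(th)+12+dz]
t=np.array(robot.current_tcp_pos())
robot.move_linear([t[0],t[1],260],speed=150)
robot.move_gripper(0.0)
robot.move_ptp(P(1.1,40),o)
robot.move_linear(P(1.1,6),speed=60)
for th in np.arange(1.05,0.04,-0.1):
    r=robot.move_linear(P(th,-2),speed=70,f_stop=30)
    print(round(th,2),r,np.round(robot.current_tcp_pos()-P(th,0),1),np.round(robot.current_contact_force(),1))
    if r:break
r=robot.move_linear(P(0,-6),speed=30,f_stop=20)
print(r,robot.current_tcp_pos()-P(0,0),robot.current_contact_force(),robot.current_t())
robot.sleep(.3)
s=cam('scene','s7.png');
p=np.array(robot.current_tcp_pos())
robot.move_linear(p+[0,0,100],speed=120)
robot.move_linear(p+[0,0,160]-120*u,speed=200)
s=cam('scene','s8.png');k=cam('wrist','w8.png')
pickle.dump((s,k),open('d8.pkl','wb'))
V=np.zeros((400,800,3),np.uint8)
V[:384,:400]=k['img'][:,60:460];V[:,400:]=cv2.resize(s['img'][220:340,270:390],(400,400),interpolation=cv2.INTER_CUBIC)
cv2.imwrite('pics/v8.png',V);print(robot.current_t())
E
```

```text
1.05 False [4.4 1.  0.9] [6.  1.9 7. ]
0.95 False [5.  1.1 1.2] [7.7 1.6 6.6]
0.85 False [5.7 1.2 1.4] [8.8 2.3 6.7]
0.75 False [6.4 1.3 1.8] [10.9  2.8  7.4]
0.65 False [7.3 1.5 2.2] [13.   2.3  7.8]
0.55 False [8.2 1.6 2.6] [13.9  3.4  7.6]
0.45 False [9.3 1.8 3. ] [16.   4.1  7.6]
0.35 False [10.5  1.9  3.4] [18.8  4.5  6.5]
0.25 False [11.7  2.2  3.8] [21.6  5.   5.7]
0.15 False [13.   2.4  4.2] [24.7  5.4  5.2]
0.05 False [14.6  2.6  4.6] [28.4  7.2  3.9]
False [15.92372374  2.84024339  1.19655686] [30.03982943  6.92078222  2.8829412 ] 21.4667
23.7833
```

View pics/v8.png

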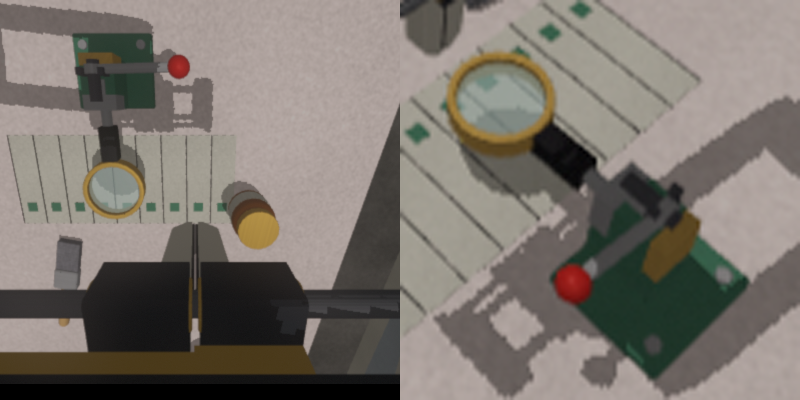

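The lever is down, with the knob at about (239,66) in the wrist view and near (322,305) in the scene view. I'll triangulate its angle.

```bash
cat > k.py <<'E'
from h import *
def knob(d,x0,y0,x1,y1):
    H=cv2.cvtColor(d['img'],cv2.COLOR_BGR2HSV);m=cv2.inRange(H,(0,140,50),(8,255,255))|cv2.inRange(H,(172,140,50),(180,255,255))
    z=np.zeros_like(m);z[y0:y1,x0:x1]=m[y0:y1,x0:x1];c=max(cv2.findContours(z,0,1)[0],key=cv2.contourArea);return cv2.minEnclosingCircle(c)
E
python3 - <<'E'
from k import *
import pickle
s,k=pickle.load(open('d8.pkl','rb'))
a=knob(s,305,285,345,325);b=knob(k,220,50,260,85);p,r=two(s,a[0],k,b[0]);print(a,b,p,r)
pv=np.array([523.1,257.9,100]);v=p-pv;print('theta',np.arctan2(v[2],np.hypot(v[0],v[1])),np.linalg.norm(v))
th=[0,.1,.2,.3]
for t in th:
    q=pv+100*np.array([.9875*np.cos(t),.1575*np.cos(t),np.sin(t)]);print(t,proj(s,q),proj(k,q))
E
```

```text
((321.5769348144531, 304.6538391113281), 5.869740962982178) ((238.0, 66.0), 11.401854515075684) [619.04055842 274.15518901 120.74385877] 0.5320839725792949
theta 0.2100336295379077 99.49436966956092
0 [319.40841691 309.55388044] [241.64830129  69.34775323]
0.1 [320.09469654 307.29804819] [240.76874485  68.33658234]
0.2 [321.10351417 304.73864738] [238.89914659  67.26968923]
0.3 [322.43064831 301.89935985] [235.96366236  66.15434027]
```

It stopped at 0.2 rad because the fingers had been pushed outward along the ball. I'll press straight down on the knob.

```bash
python3 - <<'E'
from k import *
import pickle
a=np.radians(99.06);u=np.array([np.cos(a),np.sin(a),0]);w=np.array([u[1],-u[0],0])
pv=np.array([523.1,257.9,0])
o=[np.pi,0,1.729];q=pv+96*w
robot.move_ptp(q+[0,0,165],o);print(robot.current_tcp_pos()-q)
for z in (138,):robot.move_linear(q+[0,0,z],speed=60)
r=robot.move_linear(q+[0,0,100],speed=25,f_stop=25)
p=np.array(robot.current_tcp_pos());print(r,p-q,robot.current_contact_force(),robot.current_t())
robot.sleep(.3)
robot.move_linear([p[0],p[1],230],speed=120)
robot.move_linear(p*[1,1,0]+[0,0,275]-120*u,speed=200)
s=cam('scene','s9.png');k=cam('wrist','w9.png');pickle.dump((s,k),open('d9.pkl','wb'))
A=knob(s,305,285,345,325);b=knob(k,200,35,275,95);p,r=two(s,A[0],k,b[0]);v=p-pv-[0,0,100]
print(A,b,p,r,'theta',np.arctan2(v[2],np.hypot(v[0],v[1])),np.linalg.norm(v),robot.current_t())
for t in(0,.1,.2):
    x=pv+[0,0,100+100*np.sin(t)]+100*np.cos(t)*w;print(t,proj(s,x),proj(k,x))
E
```

```text
[6.82518262e-01 1.10622989e-01 1.65840435e+02]
True [ 2.41949894e-01 -1.42144182e-03  1.11791328e+02] [-2.25942705 -0.4353262   6.90287448] 26.15
((319.8333435058594, 309.8333435058594), 5.602665901184082) ((258.9166564941406, 68.58333587646484), 10.623056411743164) [621.76841164 274.49720135 100.18431782] 0.6076560721070534 theta 0.0018421703582064757 100.05476760642212 28.4833
0 [319.40664433 309.55326511] [258.70292772  69.18470497]
0.1 [320.09291609 307.29743353] [258.39212277  68.17384215]
0.2 [321.10174442 304.73804035] [257.127869   67.1073894]
```

The lever is at 0.00 rad. I'll check numerically that the magnifier stayed put, then hand in.

```bash
python3 - <<'E'
from k import *
import pickle
s5=pickle.load(open('d5.pkl','rb'))[2];s9,k9=pickle.load(open('d9.pkl','rb'))
def lens(d):
    H=cv2.cvtColor(d['img'],cv2.COLOR_BGR2HSV);m=cv2.inRange(H,(12,100,60),(30,255,255));z=np.zeros_like(m);z[230:272,280:320]=m[230:272,280:320]
    return cv2.minAreaRect(cv2.findNonZero(z))
print(lens(s5),lens(s9))
a=np.radians(99.06);u=np.array([np.cos(a),np.sin(a),0]);n=np.array([-u[1],u[0],0]);m=np.array([530.2,213.5,70])
for al,lab in((20,'grip front'),(66,'grip back')):print(lab,proj(k9,m-al*u+[0,0,12]))
c=proj(k9,m-43*u+[0,0,12]).astype(int);H=cv2.cvtColor(k9['img'],cv2.COLOR_BGR2HSV)
print(c,H[c[1]-40:c[1]+40,c[0],2].tolist(),H[c[1],c[0]-20:c[0]+20,2].tolist())
E
```

```text
((300.0, 252.0), (30.0, 32.0), 90.0) ((300.5, 250.0), (30.0, 31.0), 90.0)
grip front [179.26400134 126.19351288]
grip back [182.07351887 161.88240782]
[180 144] [74, 74, 75, 75, 73, 75, 76, 76, 76, 77, 76, 77, 76, 77, 77, 76, 75, 76, 76, 76, 74, 67, 43, 36, 37, 36, 37, 36, 37, 36, 38, 38, 36, 36, 38, 38, 39, 36, 36, 39, 37, 40, 41, 45, 46, 46, 46, 46, 47, 46, 46, 47, 47, 48, 48, 47, 51, 76, 120, 150, 157, 156, 148, 133, 140, 141, 141, 141, 142, 142, 142, 141, 140, 140, 141, 141, 141, 140, 140, 140] [157, 156, 157, 157, 156, 156, 157, 157, 156, 156, 155, 154, 152, 113, 63, 40, 38, 38, 38, 38, 37, 39, 38, 39, 38, 37, 37, 38, 38, 39, 37, 36, 40, 63, 90, 106, 132, 141, 144, 145]
```

```bash
python3 -c "
from bench import robot
robot.sleep(.3);print(robot.hand_in(),robot.current_t())"
```

```text
the job is handed in; nothing more can be done
the job is handed in; nothing more can be done
```

The magnifier is fully home in the collet and level, the lever is clamped at about 0.00 rad (on a second press, after the first stopped at 0.2), everything is released, and the job was handed in at about 29 s of the allowed 67; no verdict was returned.

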